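# Top up the test-kit dispenser and click its cassette home

## Robot

A 6-joint arm with a two-finger parallel gripper is mounted at the origin on the work surface; the furniture and walls round the work are solid. World frame = base frame: x ahead of the robot, y to its left, z up, the work surface at z = 0. Lengths are in m, angles in rad, forces in N, time in s.
With the tool pointing down it reaches from about 0.225 to 0.875 m from the base axis. Payload 3.4 kg.
Tool frame: the origin (TCP) lies at the very end of the fingers, on their centre line; the grasp point (between the pads) lies 19 mm behind it; z points along the fingers, y is the line along which they close (so a half turn about z gives the same grasp; the last joint's range is limited). The gripper opens to 85 mm and grips with 20 to 120 N. Pads are 22 mm wide; open, the fingers measure 114 mm over their backs; the gripper's body (76 mm by 85 mm) begins 54 mm behind the grasp point. The pads swing forward as they close: fully open they stand 13 mm farther back than shut.
Start: joints at [-1.297, 0.276, 1.505, -0, 1.361, -0.121], TCP at [0.221, -0.531, 0.231] pointing down, gripper open.
Joint ranges: [-2.89, 2.89], [-0.75, 2.08], [0.22, 2.7], [-1.18, 4.32], [0.11, 2.71], [-2.7, 2.7]. Speed limits (rad/s): [2.57, 2.57, 3.14, 3.14, 3.14, 3.14].

## Interface

Orientations are given as a unit quaternion [w, x, y, z].
In Python, from rig import get_state, optics, sign_off gives the robot as it stands.
- The arm moves only by the tool send_rows, never from a script. Its argument "increments" is a list of rows, each an object with "gripper": the gripper's target within -1 to 1 (shut at 1, half-way at 0, fully open at -1); "linear": the shift along the world's x, y, z in m, a list of three; "delta_rot": the turn, a rotation vector about the world's x, y, z in rad, a list of three. In form: [{"gripper": gripper, "linear": [dx, dy, dz], "delta_rot": [rx, ry, rz]}, ...]. A call has 1 to 8 rows; each row is the pose to reach, as a shift and turn from the pose commanded when the call began; what a row does not reach only later rows make up. A row lasts 1/10 s, in which the tool goes at most 50 mm and 8.59 degrees, less where a joint would pass 70% of its speed; a pose out of reach is approached as far as the arm can. A call with a gripper value outside its range is refused whole. The fingers move at their own pace and stop on an object; "newtons" is the grip in N (left out, the last holds). Time passes only in rows, so rows that repeat a pose let the fingers close. It gives the time, the measured TCP pose, the force, the opening and the grip force at its end, in the units of the state.
- get_state(): the state, without advancing time (a new reading comes with each control period).
- optics.get_image(name): name is "side" or "top" or "wrist"; returns a dict with "pixels" (384x512x3 uint8, blue, green, red), "K" (3x3 intrinsics, pixels), "k1" (the pictures are not rectified: a ray, as slopes to the right and down, at radius r is drawn at 1 + k1 r^2 times it, then the intrinsics apply), "rvec" (rotation vector, rad) and "tvec" (3), from world to camera coordinates, as OpenCV has them; the wrist camera has in their place "T_tool_cam" (4x4, takes a point from camera to tool coordinates, whose origin is the TCP and whose axes are the flange's). Camera axes: x right, y down, z forward; pixel columns grow to the right and rows downward; lengths in m; the calibration is good to about 2 mm. A picture is of the moment at which its call begins: read the wrist's pose just before it. There is no depth.
- sign_off(): hands the job in; it is judged then, once.
The state is a dict: "clock": time; "qpos": joint angles; "qd": joint speeds; "effort": joint torques, N m; "position": TCP position; "ee_rot": TCP orientation; "contact_force": force on the tool from outside, world axes, zero at the start; "moment": the same for the moment, N m; "width": finger opening in m; "gripper_force": force on a finger pad.
Only numpy, scipy, OpenCV 4.12 (cv2) and the standard library are available. Lean on these libraries where they do the work, as an engineer would, in place of code of your own. Each camera call takes 0.05 s, during which the arm holds its last target. There are 200 camera calls.

## Task

Refill the test-kit dispenser, whose cassette is pulled out: lay the two loose blue kits flat, one on the other, on the pile in the cassette. The lift plate under the pile may stand at any level, so lower each kit gently until you feel it rest on the pile before letting go; do not drop or ram it. Then push the cassette straight home until the spring catch clicks in front of its panel, leaving the green kit and the other things where they are.

Things in the scene. Friction and masses are not known exactly. Their poses are not given: they have to be found in the camera images.
- dispenser: white housing of the test-kit dispenser, fixed to the desk: 136 mm deep, 94 wide, 155 high, with an opening in its roof. Origin: underside, middle of its front face; x points from the front face to the rear (the way the cassette goes in), z up. A base plate 100 mm wide and 6 mm thick reaches 154 mm out in front and carries the cassette. The lift wheel on its right is locked.
- cassette: grey cassette with blue front panel (top 150 mm above the desk) and back wall (138 mm); slides along the dispenser's x with about 2 N. Starts pulled out 135 mm against its stop. Origin: middle of its bay, at desk level (73 mm in front of the housing's front face; 62 mm behind it when home); axes as the dispenser's. Kits lie flat in the bay, 112 mm side along x: clear inside 124 mm in x, 72 mm in y.
- bay (a point): middle of the bay, 138 mm above the desk. Sides (+y, -y) are closed to 45 mm above the desk, then open over the middle 96 mm for the fingers; corner guides to 138 mm. Two blue kits lie in it on a lift plate of unknown level: top of the pile 57 to 95 mm above the desk at the start, in no reading; each kit adds 21 mm. The plate is sprung: pressed with over 2 N it gives, 1 mm per N, 8 mm at most.
- cassette_face (a point): point to push on: middle of the width of the outer face of the blue front panel, 105 mm above the desk; x points into the dispenser. The panel is 94 mm wide, 6 mm thick, flat from 45 to 150 mm above the desk (a pull lip sticks out 11 mm at 30 to 38 mm). The point is 141 mm in front of the housing's front face at the start, 6 mm in front of it when the cassette is home against its stop.
- catch (a joint): angle of the steel spring catch with an orange tab on the housing's left side (+y) near its front: 0 at rest, grows as its nose is pushed outward. Over the last 13 mm of travel the panel's left edge pushes the sloped nose aside (to about 0.1 rad), which takes about 8 to 10 N of push in all; 2 to 3 mm before the stop the nose snaps back to 0 in front of the panel.
- catch_nose (a point): tip of the catch's hook, 85 mm above the desk, 8 mm in front of the housing's front face and 43 mm to the left (+y) of its middle.
- kit_a_centre (a point): white-and-blue test-kit carton, a loose rigid box 62 mm (its x) by 112 mm (its y) by 21 mm (its z), about 55 g. This point is its middle, half-way up (10.5 mm above its underside). It starts lying flat on the desk. Grasp it from above across the 62 mm.
- kit_b_centre (a point): second, like the other: white-and-blue test-kit carton, a loose rigid box 62 mm (its x) by 112 mm (its y) by 21 mm (its z), about 55 g. This point is its middle, half-way up (10.5 mm above its underside). It starts lying flat on the desk. Grasp it from above across the 62 mm.
- kit_green_centre (a point): white-and-green test-kit carton of another kind, same size (62 x 112 x 21 mm), loose, lying on the desk; not for this dispenser, leave it. The point is its middle, half-way up.
- cup: bystander: specimen cup with a red lid, 66 mm across, 75 mm high, loose. Origin: centre of its underside.
- gel: bystander: turquoise hand-gel bottle, 37 x 61 mm, 155 mm high, loose. Origin: centre of its underside.
- clock: bystander: white countdown timer lying flat, 58 x 66 x 19 mm, loose. Origin: centre of its underside.
Things that resemble listed ones, but are neither listed nor needed, are in the scene too. Leave any orange look-alike of the part that bears kit_a_centre alone.

How it is judged:
By the outcome, as a careful person would: the job done as asked, in the order asked, and still so for the second after the job is handed in, with the robot touching nothing.
It also fails if it takes over 72 s, if anything falls off the work surface, if the arm or the gripper's body presses on something with over 40 N, if the wrist force passes 120 N, or if a joint passes its speed limit or range.

## Working session

There is one attempt and no reset: what is moved stays moved. The work goes in short steps, Python scripts to look and compute and a tool call to move; the robot and the scene stay as the last step left them, time stands still between calls to the robot, and variables do not carry over. Pictures are saved under pics/ and viewed, at most 10 in all, crops included, and the job is handed in when it is done.

Besides the shell and the picture viewer there is one more tool, called after "Call:" as a command line: name --argument value ..., lists and objects as JSON in quotes. send_rows: Moves the arm, as the interface text tells. Its arguments: {"type":"object","properties":{"increments":{"type":"array"},"newtons":{"type":"number"}},"required":["increments"]}

```bash
mkdir -p pics; cat > h.py <<'E'
import numpy as np, cv2
from rig import get_state, optics, sign_off
from scipy.spatial.transform import Rotation as R
def grab(n):
    s=get_state(); d=optics.get_image(n); d['s']=s
    if n=='wrist':
        q=s['ee_rot']; T=np.eye(4); T[:3,:3]=R.from_quat([q[1],q[2],q[3],q[0]]).as_matrix(); T[:3,3]=s['position']
        M=T@np.array(d['T_tool_cam'])
    else:
        Rm=cv2.Rodrigues(np.array(d['rvec'],float))[0]; M=np.eye(4); M[:3,:3]=Rm.T; M[:3,3]=-Rm.T@np.array(d['tvec'],float).ravel()
    d['M']=M; return d
def ray(d,uv):
    u=cv2.undistortPoints(np.array(uv,float).reshape(-1,1,2),np.array(d['K'],float),np.array([d['k1'],0,0,0,0],float)).reshape(-1,2)
    v=np.c_[u,np.ones(len(u))]@d['M'][:3,:3].T
    return d['M'][:3,3],v
def onz(d,uv,z):
    o,v=ray(d,uv); return o+v*((z-o[2])/v[:,2])[:,None]
def proj(d,P):
    W=np.linalg.inv(d['M']); 
    return cv2.projectPoints(np.array(P,float).reshape(-1,1,3),cv2.Rodrigues(W[:3,:3])[0],W[:3,3],np.array(d['K'],float),np.array([d['k1'],0,0,0,0],float))[0].reshape(-1,2)
E
python3 - <<'E'
from h import *
for n in('top','side'):
    d=grab(n); cv2.imwrite(f'pics/{n}0.png',cv2.resize(d['pixels'],(800,600))); print(n,d['M'].round(3).tolist(),d['k1'])
print(get_state())
E
```

```text
top [[-0.016, -0.998, 0.053, 0.472], [-1.0, 0.015, -0.022, 0.034], [0.021, -0.054, -0.998, 1.355], [0.0, 0.0, 0.0, 1.0]] 0.021398326103881895
side [[-0.95, -0.168, 0.263, 0.13], [-0.312, 0.483, -0.818, 1.305], [0.011, -0.859, -0.511, 0.911], [0.0, 0.0, 0.0, 1.0]] -0.08368769397851795
{'clock': 0.1, 'qpos': array([-1.29701000e+00,  2.76499118e-01,  1.50598104e+00, -3.57544918e-05,
        1.36071126e+00, -1.21025197e-01]), 'qd': array([-1.53943731e-05, -8.56990205e-04, -3.41914122e-03,  5.93123197e-04,
        2.29788255e-04,  1.31812366e-03]), 'effort': array([ 3.22239692e-03, -4.17691827e+01, -2.46406084e+01, -1.07054461e-05,
        5.80474298e-03, -2.82247186e-06]), 'position': array([ 0.22100757, -0.53032542,  0.23055499]), 'ee_rot': array([-7.95714499e-04,  9.80577628e-01,  1.96129744e-01, -7.84279023e-05]), 'contact_force': array([ 0.66916851, -0.37352619, -0.2886467 ]), 'moment': array([-0.00310391, -0.00105564, -0.06121694]), 'gripper_force': 0.0, 'width': 0.08537166862626216}
```

View pics/top0.png

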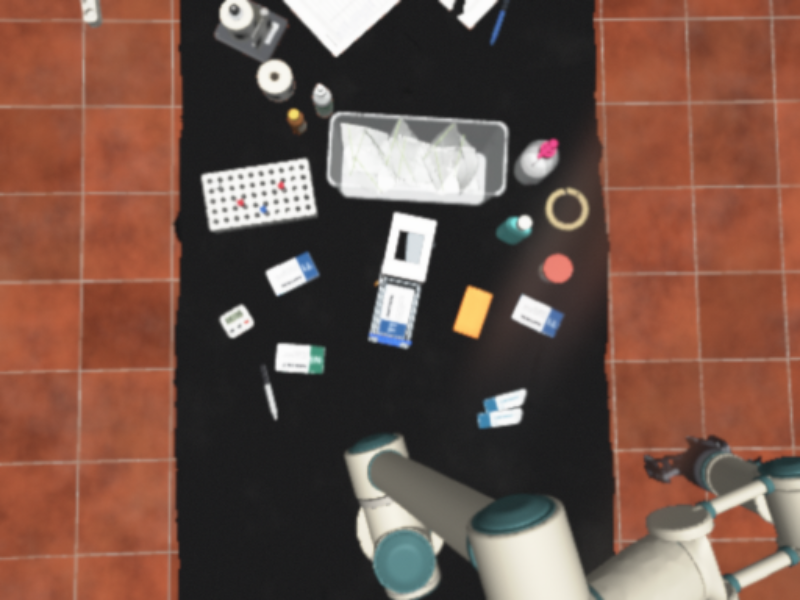

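View pics/side0.png

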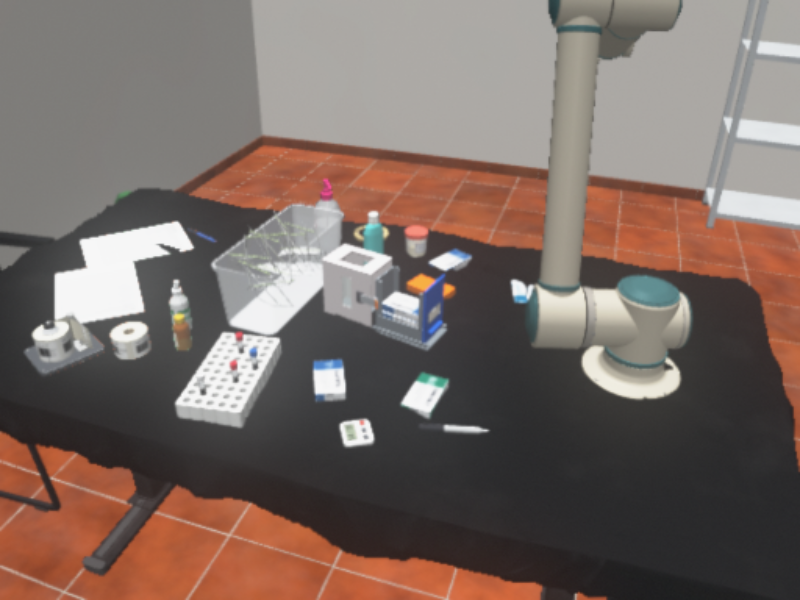

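The top view (800×600 scale) shows blue kits at (293,273) and (538,315), the green kit at (300,359) and the orange look-alike at (473,312). The dispenser roof is at (410,245), and the cassette with its blue panel is at (395,312). The side view agrees: the panel is at (432,310), and the pile sits in the bay at (402,305).

```bash
python3 - <<'E'
from h import *
d=grab('top'); im=d['pixels']; g=im.max(2)
m=(g>95).astype(np.uint8)
def rect(c800,half,mask,z):
    c=np.array(c800)*.64; x0,y0=(c-half).astype(int); x1,y1=(c+half).astype(int)
    mm=np.zeros_like(mask); mm[y0:y1,x0:x1]=mask[y0:y1,x0:x1]
    cs=cv2.findContours(mm,cv2.RETR_EXTERNAL,cv2.CHAIN_APPROX_NONE)[0]; k=max(cs,key=cv2.contourArea)
    P=onz(d,k.reshape(-1,2),z)[:,:2]; r=cv2.minAreaRect((P*1000).astype(np.float32)); 
    return np.round(r[0],1),np.round(r[1],1),round(r[2],1),np.round(cv2.boxPoints(r),0).tolist()
for n,c in(('A',(293,273)),('B',(538,315)),('green',(300,359))): print(n,rect(c,22,m,.021))
hsv=cv2.cvtColor(im,cv2.COLOR_BGR2HSV)
blue=((hsv[...,0]>100)&(hsv[...,0]<130)&(hsv[...,1]>130)&(g>60)).astype(np.uint8)
for n,c in(('A',(293,273)),('B',(538,315))): print('blue end',n,rect(c,22,blue,.021)[:2])
cv2.imwrite('pics/t1.png',cv2.resize(im[120:240,190:310],(600,600),interpolation=cv2.INTER_CUBIC))
E
```

```text
A (array([609.8, 254.4]), array([ 70.7, 117.5]), 24.4, [[553.0, 293.0], [602.0, 186.0], [666.0, 216.0], [618.0, 323.0]])
B (array([ 498.1, -340.3]), array([117.4,  72.1]), 62.5, [[439.0, -376.0], [503.0, -409.0], [557.0, -305.0], [493.0, -272.0]])
green (array([406.4, 237.6]), array([116.3,  71.1]), 88.9, [[370.0, 180.0], [441.0, 179.0], [443.0, 295.0], [372.0, 296.0]])
blue end A (array([643.9, 225.8]), array([30.6, 26.8]))
blue end B (array([ 496.7, -387.5]), array([21. , 14.9]))
```

View pics/t1.png

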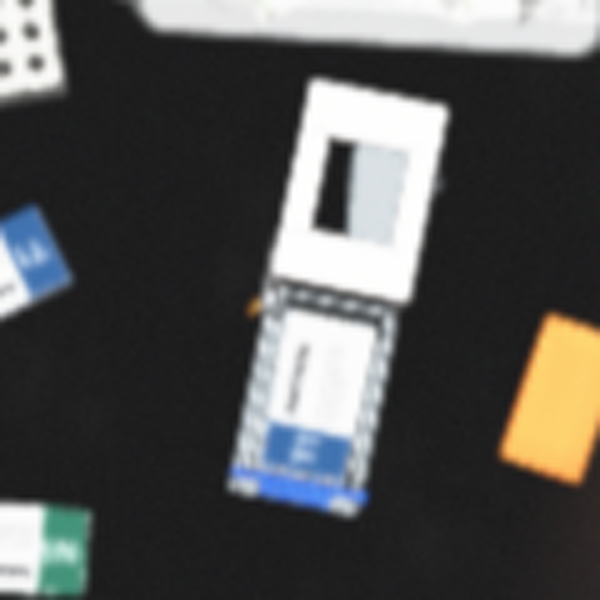

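The crop shows the roof corners at (310,78), (448,108), (410,302) and (270,280), and the blue panel top at roughly (233,470)–(368,492). The kit's blue end faces the panel.

```bash
python3 - <<'E'
from h import *
d=grab('top'); c=lambda p:np.array(p)/5+[190,120]-.5+.1
P=onz(d,c([(310,78),(448,108),(410,302),(270,280)]),.155)[:,:2]
print('roof',P.round(4).tolist())
r=cv2.minAreaRect((P*1000).astype(np.float32)); print(r)
f=(P[2]+P[3])/2;b=(P[0]+P[1])/2; a=np.arctan2(*(b-f)[::-1]); print('yaw',np.degrees(a),'front mid',f,'len',np.linalg.norm(b-f))
ed=P[3]-P[2]; print('yaw from front edge',np.degrees(np.arctan2(-ed[0],ed[1])), np.linalg.norm(ed))
im=d['pixels'];h=cv2.cvtColor(im,cv2.COLOR_BGR2HSV)
b=((h[...,0]>100)&(h[...,0]<125)&(h[...,1]>160)&(h[...,2]>180)).astype(np.uint8); b[:, :230]=0;b[:,270:]=0;b[:205]=0;b[230:]=0
k=np.argwhere(b)[:,::-1]; Q=onz(d,k,.15)[:,:2]*1000; print('panel',cv2.minAreaRect(Q.astype(np.float32)),len(k))
K=onz(d,c([(292,310),(376,322),(350,478),(262,462)]),.08)[:,:2]; print('pile',K.mean(0))
E
```

```text
roof [[0.7297, 0.0083], [0.7076, -0.0866], [0.5737, -0.0578], [0.5903, 0.038]]
((649.8418579101562, -24.467620849609375), (97.4264144897461, 142.54159545898438), 77.97260284423828)
yaw -12.08868985151045 front mid [ 0.58201743 -0.00986434] len 0.1397501654035783
yaw from front edge -9.796127090342814 0.09720111106000273
panel ((442.5390930175781, 10.620952606201172), (65.7626724243164, 10.700697898864746), 77.75743103027344) 39
pile [0.51490258 0.00318639]
```

Call:
send_rows --increments '[{"gripper": -1,"linear": [0.277,0.19,0.0],"delta_rot": [0,0,0.698]},{"gripper": -1,"linear": [0.277,0.19,0.0],"delta_rot": [0,0,0.698]},{"gripper": -1,"linear": [0.277,0.19,0.0],"delta_rot": [0,0,0.698]},{"gripper": -1,"linear": [0.277,0.19,0.0],"delta_rot": [0,0,0.698]},{"gripper": -1,"linear": [0.277,0.19,0.0],"delta_rot": [0,0,0.698]},{"gripper": -1,"linear": [0.277,0.19,0.0],"delta_rot": [0,0,0.698]},{"gripper": -1,"linear": [0.277,0.19,0.0],"delta_rot": [0,0,0.698]},{"gripper": -1,"linear": [0.277,0.19,0.0],"delta_rot": [0,0,0.698]}]'

```text
clock: 1.0
position: [0.5018, -0.3376, 0.2309]
ee_rot: [-0.0, 0.853, 0.522, 0.001]
contact_force: [-1.7, 0.2, 0.2]
width: 0.0855
gripper_force: 0.0
```

Call:
send_rows --increments '[{"gripper": -1,"linear": [0,0,0],"delta_rot": [0,0,0]},{"gripper": -1,"linear": [0,0,0],"delta_rot": [0,0,0]},{"gripper": -1,"linear": [0,0,0],"delta_rot": [0,0,0]}]'

```text
clock: 1.3
position: [0.497, -0.3417, 0.2313]
ee_rot: [-0.0, 0.855, 0.519, -0.0]
contact_force: [-0.4, -0.6, 1.1]
width: 0.0854
gripper_force: 0.0
```

```bash
cat > kit.py <<'E'
from h import *
import sys
d=grab('wrist'); im=d['pixels']; cv2.imwrite('pics/'+sys.argv[1],im)
s=d['s']; print(s['position'].round(4),s['ee_rot'].round(4)); Rt=R.from_quat(np.roll(s['ee_rot'],-1)).as_matrix(); print('closing deg',np.degrees(np.arctan2(Rt[1,1],Rt[0,1])))
exp=proj(d,[float(sys.argv[2]),float(sys.argv[3]),.021])[0]; print('exp px',exp)
m=(im.max(2)>95).astype(np.uint8)
for k in cv2.findContours(m,cv2.RETR_EXTERNAL,cv2.CHAIN_APPROX_NONE)[0]:
    if cv2.contourArea(k)>2000:
        P=onz(d,k.reshape(-1,2),.021)[:,:2]*1000; print(cv2.boundingRect(k),cv2.minAreaRect(P.astype(np.float32)))
E
python3 kit.py w1.png .498 -.34
```

```text
[ 0.497  -0.3417  0.2313] [-0.000e+00  8.549e-01  5.188e-01 -2.000e-04]
closing deg -27.49070599264927
exp px [256.94344573 159.77896268]
(154, 262, 210, 113) ((383.01556396484375, -583.528076171875), (184.7532501220703, 292.3617248535156), 82.69734191894531)
(357, 186, 155, 171) ((631.098876953125, -630.4196166992188), (286.0499572753906, 199.93443298339844), 79.00226593017578)
(10, 137, 112, 79) ((287.1414489746094, -254.12881469726562), (74.31375885009766, 121.97317504882812), 9.671295166015625)
(334, 117, 78, 71) ((618.0904541015625, -393.96453857421875), (81.39175415039062, 89.05020141601562), 65.8750991821289)
(228, 108, 59, 99) ((499.1305236816406, -340.593017578125), (113.53990936279297, 63.45103073120117), 64.05973052978516)
(451, 69, 61, 94) ((742.4854125976562, -416.39208984375), (104.58576202392578, 70.08970642089844), 76.23200225830078)
(383, 0, 129, 49) ((736.9261474609375, -302.7094421386719), (45.328819274902344, 133.58596801757812), 64.84652709960938)
(137, 0, 120, 61) ((509.9638366699219, -187.27561950683594), (58.32085418701172, 113.36320495605469), 69.15213012695312)
```

View pics/w1.png

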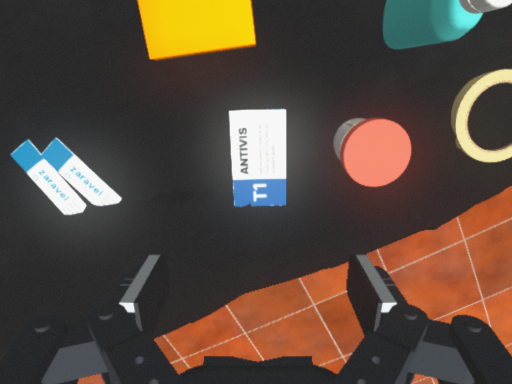

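The wrist view shows kit B at about (258,158), with the cup at (374,152) and the orange box at (196,25). Kit B is at (0.499,-0.341), so I'll turn +1.5° and descend.

Call:
send_rows --increments '[{"gripper": -1,"linear": [0.001,-0.0003,-0.04],"delta_rot": [0,0,0.027]},{"gripper": -1,"linear": [0.001,-0.0003,-0.08],"delta_rot": [0,0,0.027]},{"gripper": -1,"linear": [0.001,-0.0003,-0.12],"delta_rot": [0,0,0.027]},{"gripper": -1,"linear": [0.001,-0.0003,-0.16],"delta_rot": [0,0,0.027]},{"gripper": -1,"linear": [0.001,-0.0003,-0.19],"delta_rot": [0,0,0.027]},{"gripper": -1,"linear": [0.001,-0.0003,-0.21],"delta_rot": [0,0,0.027]},{"gripper": -1,"linear": [0.001,-0.0003,-0.222],"delta_rot": [0,0,0.027]},{"gripper": -1,"linear": [0.001,-0.0003,-0.227],"delta_rot": [0,0,0.027]}]'

```text
clock: 2.15
position: [0.4983, -0.3414, 0.0034]
ee_rot: [-0.001, 0.848, 0.531, -0.0]
contact_force: [0.8, 0.6, 0.1]
width: 0.0854
gripper_force: 0.0
```

Call:
send_rows --increments '[{"gripper": -1,"linear": [0,0,0],"delta_rot": [0,0,0]},{"gripper": 1,"linear": [0,0,0],"delta_rot": [0,0,0]},{"gripper": 1,"linear": [0,0,0],"delta_rot": [0,0,0]},{"gripper": 1,"linear": [0,0,0],"delta_rot": [0,0,0]},{"gripper": 1,"linear": [0,0,0],"delta_rot": [0,0,0]},{"gripper": 1,"linear": [0,0,0],"delta_rot": [0,0,0]},{"gripper": 1,"linear": [0,0,0],"delta_rot": [0,0,0]},{"gripper": 1,"linear": [0,0,0],"delta_rot": [0,0,0]}]' --newtons 30

```text
clock: 2.95
position: [0.5, -0.3418, 0.0058]
ee_rot: [0.001, 0.847, 0.531, 0.0]
contact_force: [-0.5, 0.3, 6.9]
width: 0.0618
gripper_force: 34.0
```

The tips pressed on the desk while closing, so I'll regrip about 6 mm higher.

Call:
send_rows --increments '[{"gripper": -0.6,"linear": [0,0,0.003],"delta_rot": [0,0,0]},{"gripper": -0.6,"linear": [0,0,0.006],"delta_rot": [0,0,0]},{"gripper": -0.6,"linear": [0,0,0.006],"delta_rot": [0,0,0]},{"gripper": 1,"linear": [0,0,0.006],"delta_rot": [0,0,0]},{"gripper": 1,"linear": [0,0,0.006],"delta_rot": [0,0,0]},{"gripper": 1,"linear": [0,0,0.006],"delta_rot": [0,0,0]},{"gripper": 1,"linear": [0,0,0.006],"delta_rot": [0,0,0]},{"gripper": 1,"linear": [0,0,0.006],"delta_rot": [0,0,0]}]'

```text
clock: 3.75
position: [0.4993, -0.3411, 0.0108]
ee_rot: [0.0, 0.847, 0.531, 0.0]
contact_force: [-0.0, -0.5, 5.8]
width: 0.0612
gripper_force: 32.4
```

Call:
send_rows --increments '[{"gripper": 1,"linear": [0,0,0.01],"delta_rot": [0,0,0]},{"gripper": 1,"linear": [0,0,0.03],"delta_rot": [0,0,0]},{"gripper": 1,"linear": [0,0,0.06],"delta_rot": [0,0,0]},{"gripper": 1,"linear": [0,0,0.1],"delta_rot": [0,0,0]},{"gripper": 1,"linear": [0,0,0.15],"delta_rot": [0,0,0]},{"gripper": 1,"linear": [0,0,0.2],"delta_rot": [0,0,0]},{"gripper": 1,"linear": [0,0,0.24],"delta_rot": [0,0,0]},{"gripper": 1,"linear": [0,0,0.24],"delta_rot": [0,0,0]}]'

```text
clock: 4.55
position: [0.5017, -0.3433, 0.2576]
ee_rot: [0.007, 0.847, 0.531, 0.002]
contact_force: [-0.5, -0.7, 0.1]
width: 0.0611
gripper_force: 33.2
```

```bash
python3 - <<'E'
from h import *
d=grab('wrist'); cv2.imwrite('pics/w2.png',d['pixels']); print(d['s']['position'],d['s']['contact_force'])
M=np.array(d['T_tool_cam']);print(M.round(3))
W=d['M'].copy(); d['M']=M
print(proj(d,[[0,0,0],[0,.031,0],[0,-.031,0],[0,0,-.019],[0.056,.031,0],[-.056,.031,0]]).round(0).tolist())
E
```

```text
[ 0.50169319 -0.34326072  0.25764587] [-0.46697394 -0.74003579  0.05222798]
[[-0.001 -0.945 -0.327  0.085]
 [ 1.    -0.001  0.     0.001]
 [-0.    -0.327  0.945 -0.141]
 [ 0.     0.     0.     1.   ]]
[[256.0, 259.0], [317.0, 258.0], [195.0, 258.0], [256.0, 280.0], [324.0, 150.0], [310.0, 343.0]]
```

View pics/w2.png

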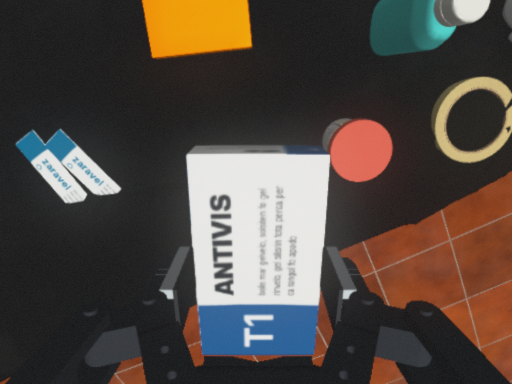

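Kit B is held level between the pads; its top corners are at (188,153), (330,153), (315,355) and (203,355). Next I'll turn to the dispenser and hold back in front of the bay to look.

Call:
send_rows --increments '[{"gripper": 1,"linear": [-0.153,0.381,0.05],"delta_rot": [0,0,-1.328]},{"gripper": 1,"linear": [-0.153,0.381,0.05],"delta_rot": [0,0,-1.328]},{"gripper": 1,"linear": [-0.153,0.381,0.05],"delta_rot": [0,0,-1.328]},{"gripper": 1,"linear": [-0.153,0.381,0.05],"delta_rot": [0,0,-1.328]},{"gripper": 1,"linear": [-0.153,0.381,0.05],"delta_rot": [0,0,-1.328]},{"gripper": 1,"linear": [-0.153,0.381,0.05],"delta_rot": [0,0,-1.328]},{"gripper": 1,"linear": [-0.153,0.381,0.05],"delta_rot": [0,0,-1.328]},{"gripper": 1,"linear": [-0.153,0.381,0.05],"delta_rot": [0,0,-1.328]}]'

```text
clock: 5.4
position: [0.3569, 0.0113, 0.2949]
ee_rot: [-0.0, 1.0, -0.013, -0.002]
contact_force: [1.0, 0.4, -0.6]
width: 0.0613
gripper_force: 33.2
```

Call:
send_rows --increments '[{"gripper": 1,"linear": [-0.011,0.029,0],"delta_rot": [0,0,-0.183]},{"gripper": 1,"linear": [-0.011,0.029,0],"delta_rot": [0,0,-0.183]},{"gripper": 1,"linear": [-0.011,0.029,0],"delta_rot": [0,0,-0.183]},{"gripper": 1,"linear": [-0.011,0.029,0],"delta_rot": [0,0,-0.183]},{"gripper": 1,"linear": [-0.011,0.029,0],"delta_rot": [0,0,-0.183]}]'

```text
clock: 5.9
position: [0.348, 0.0381, 0.2957]
ee_rot: [0.0, 0.995, -0.102, -0.001]
contact_force: [-0.6, 0.6, -0.4]
width: 0.0615
gripper_force: 33.3
```

```bash
python3 - <<'E'
from h import *
d=grab('wrist'); cv2.imwrite('pics/w3.png',cv2.resize(d['pixels'],(800,600))); np.save('w3.npy',d,allow_pickle=True)
print(d['s']['position'],d['s']['ee_rot'],d['s']['contact_force'])
print(proj(d,[[.583,-.010,.155]]))
o=np.array([[.056,-.031,0],[.056,.031,0],[-.056,.031,0],[-.056,-.031,0]])
_,r,t=cv2.solvePnP(o,np.array([[188,153],[330,153],[315,355],[203,355.]]),np.array(d['K'],float),np.array([d['k1'],0,0,0,0],float))
T=np.array(d['T_tool_cam']); print('kit top centre in tool',T[:3,:3]@t.ravel()+T[:3,3]); print((T[:3,:3]@cv2.Rodrigues(r)[0]).round(3))
E
```

```text
[0.34804521 0.03811164 0.29566298] [ 1.48744731e-04  9.94815349e-01 -1.01694167e-01 -8.34003712e-04] [-0.58303211  0.58644672 -0.44483557]
[[ 256.65104177 -134.88702579]]
kit top centre in tool [ 0.00024335  0.00048518 -0.00667422]
[[ 1.     0.    -0.025]
 [-0.     1.     0.003]
 [ 0.025 -0.003  1.   ]]
```

View pics/w3.png

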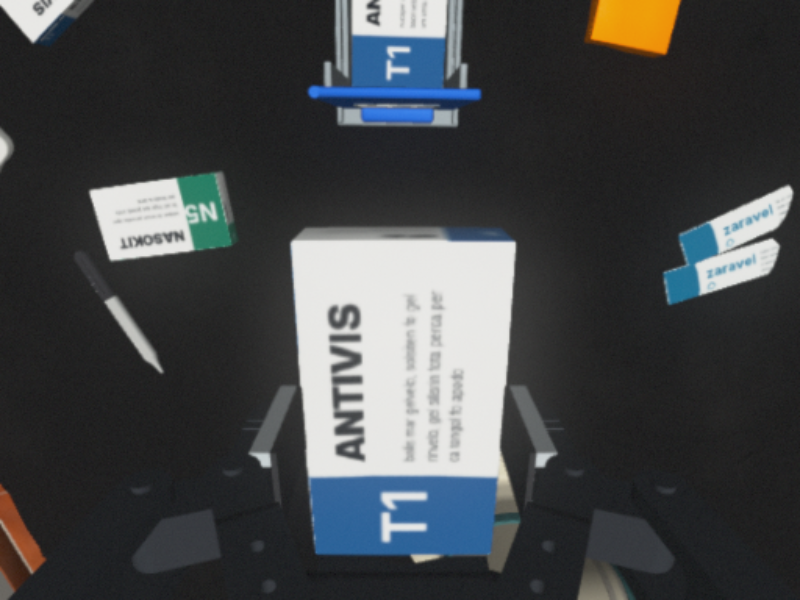

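The view (800×600) shows the panel's top edge from (310,92) to (480,96), the pile's blue end at (398,62) and the held kit in the centre. I'll fit the panel edge precisely.

```bash
python3 - <<'E'
from h import *
d=np.load('w3.npy',allow_pickle=True).item(); im=d['pixels'];h=cv2.cvtColor(im,cv2.COLOR_BGR2HSV)
b=(h[...,0]>100)&(h[...,0]<125)&(h[...,1]>190)&(h[...,2]>150); b[:50]=0;b[72:]=0
ys,xs=np.nonzero(b); print(xs.min(),xs.max(),ys.min(),ys.max(),len(xs))
lo=[];up=[]
for x in range(205,303,2):
    y=ys[xs==x]
    if len(y): up.append((x,y.min()-.5)); lo.append((x,y.max()+.5))
for n,l in(('up',up),('lo',lo)):
    P=onz(d,l,.15)[:,:2]; v=cv2.fitLine(P.astype(np.float32),cv2.DIST_HUBER,0,.01,.01).ravel(); print(n,v, 'yaw',np.degrees(np.arctan2(-v[0],v[1])) if v[1]>0 else np.degrees(np.arctan2(v[0],-v[1])))
row=np.median(ys); e=onz(d,[(xs.min()-.5,row-1),(xs.max()+.5,row+1)],.15)[:,:2]; print('ends',e,e.mean(0),np.linalg.norm(e[0]-e[1]),'yaw',np.degrees(np.arctan2(-(e[0]-e[1])[0],(e[0]-e[1])[1])))
# pile: left/right white edges of the kit visible
print([ (int(x),) for x in xs[:0]])
dirn=np.array([np.cos(np.radians(-12)),np.sin(np.radians(-12))]); c=e.mean(0); print('bay from panel mid',c+65*dirn/1000)
E
```

```text
198 307 55 71 737
up [0.20962857 0.9777811  0.45469683 0.02300539] yaw -12.100585
lo [0.20539686 0.97867876 0.44955006 0.02706452] yaw -11.852732
ends [[ 0.46192429  0.06625959]
 [ 0.44140011 -0.02434588]] [0.4516622  0.02095685] 0.09290099354979751 yaw -12.763382920286078
[]
bay from panel mid [0.51524179 0.0074426 ]
```

Call:
send_rows --increments '[{"gripper": 1,"linear": [0.045,-0.009,0],"delta_rot": [0,0,-0.0075]},{"gripper": 1,"linear": [0.09,-0.017,0],"delta_rot": [0,0,-0.0075]},{"gripper": 1,"linear": [0.13,-0.025,0],"delta_rot": [0,0,-0.0075]},{"gripper": 1,"linear": [0.166,-0.0313,0],"delta_rot": [0,0,-0.0075]},{"gripper": 1,"linear": [0.166,-0.0313,-0.02],"delta_rot": [0,0,-0.0075]},{"gripper": 1,"linear": [0.166,-0.0313,-0.05],"delta_rot": [0,0,-0.0075]},{"gripper": 1,"linear": [0.166,-0.0313,-0.08],"delta_rot": [0,0,-0.0075]},{"gripper": 1,"linear": [0.166,-0.0313,-0.08],"delta_rot": [0,0,-0.0075]}]'

```text
clock: 6.75
position: [0.5112, 0.0068, 0.212]
ee_rot: [-0.0, 0.994, -0.106, -0.005]
contact_force: [-1.6, 0.4, -0.2]
width: 0.0612
gripper_force: 33.3
```

```bash
python3 - <<'E'
from h import *
d=grab('wrist'); cv2.imwrite('pics/w4.png',d['pixels']); np.save('w4.npy',d,allow_pickle=True)
print(d['s']['position'],d['s']['ee_rot'],d['s']['contact_force'])
E
```

```text
[0.5112406  0.00679477 0.21200438] [-2.27470651e-05  9.94371636e-01 -1.05825032e-01 -5.10989355e-03] [-1.6212989   0.38480925 -0.24204491]
```

View pics/w4.png

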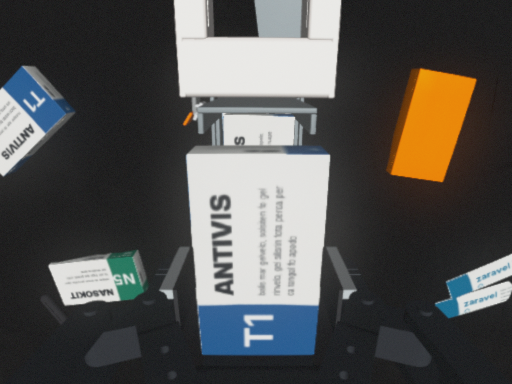

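The view shows the cassette's back wall top from (200,106) to (314,108), with the pile's far end visible at (223–297,114) and the held kit roughly in line. I'll check the bay centre against the back wall.

```bash
python3 - <<'E'
from h import *
d=np.load('w4.npy',allow_pickle=True).item()
a=np.radians(-12.1); D=np.array([np.cos(a),np.sin(a)]);N=np.array([-D[1],D[0]])
p=d['s']['position'][:2]
def rel(n,uv,z):
    P=onz(d,uv,z)[:,:2]-p; print(n,[(round(q@D*1000,1),round(q@N*1000,1)) for q in P])
rel('backwall',[(197,106),(316,108)],.138)
rel('rooffront edge',[(181,39),(337,38)],.155)
rel('face bottom',[(179,95),(335,97)],.05)
for z in(.06,.075,.09): rel('pile %.3f'%z,[(223,114),(297,114)],z)
rel('held top',[(190,152),(328,152)],d['s']['position'][2]+.0085)
g=d['pixels'][:,:,:].max(2); print(g[20:130:2,258].tolist())
E
```

```text
backwall [(np.float64(70.5), np.float64(39.8)), (np.float64(69.0), np.float64(-38.6))]
rooffront edge [(np.float64(109.3), np.float64(43.7)), (np.float64(109.7), np.float64(-45.5))]
face bottom [(np.float64(73.9), np.float64(72.1)), (np.float64(71.8), np.float64(-71.6))]
pile 0.060 [(np.float64(57.4), np.float64(31.1)), (np.float64(57.3), np.float64(-35.8))]
pile 0.075 [(np.float64(58.9), np.float64(29.5)), (np.float64(58.8), np.float64(-34.0))]
pile 0.090 [(np.float64(60.4), np.float64(27.9)), (np.float64(60.3), np.float64(-32.1))]
held top [(np.float64(57.7), np.float64(28.7)), (np.float64(57.5), np.float64(-29.8))]
[174, 171, 168, 167, 166, 160, 136, 109, 101, 219, 229, 233, 233, 233, 234, 233, 233, 234, 233, 234, 233, 233, 234, 233, 233, 234, 233, 233, 233, 233, 233, 233, 233, 233, 233, 233, 231, 205, 148, 86, 87, 86, 86, 92, 170, 165, 131, 133, 223, 226, 226, 226, 226, 226, 226]
```

Call:
send_rows --increments '[{"gripper": 1,"linear": [0,0,-0.025],"delta_rot": [0,0,0]},{"gripper": 1,"linear": [0,0,-0.05],"delta_rot": [0,0,0]},{"gripper": 1,"linear": [0,0,-0.075],"delta_rot": [0,0,0]},{"gripper": 1,"linear": [0,0,-0.09],"delta_rot": [0,0,0]},{"gripper": 1,"linear": [0,0,-0.1],"delta_rot": [0,0,0]},{"gripper": 1,"linear": [0,0,-0.104],"delta_rot": [0,0,0]},{"gripper": 1,"linear": [0,0,-0.104],"delta_rot": [0,0,0]},{"gripper": 1,"linear": [0,0,-0.104],"delta_rot": [0,0,0]}]'

```text
clock: 7.6
position: [0.5151, 0.0071, 0.1135]
ee_rot: [0.0, 0.994, -0.105, 0.001]
contact_force: [-0.4, 0.0, -1.5]
width: 0.061
gripper_force: 33.3
```

Call:
send_rows --increments '[{"gripper": 1,"linear": [0,0,-0.0015],"delta_rot": [0,0,0]},{"gripper": 1,"linear": [0,0,-0.003],"delta_rot": [0,0,0]},{"gripper": 1,"linear": [0,0,-0.0045],"delta_rot": [0,0,0]},{"gripper": 1,"linear": [0,0,-0.005],"delta_rot": [0,0,0]}]'

```text
clock: 8.0
position: [0.514, 0.0073, 0.1073]
ee_rot: [0.0, 0.994, -0.105, -0.0]
contact_force: [-0.2, 0.0, -0.2]
width: 0.0613
gripper_force: 33.3
```

Call:
send_rows --increments '[{"gripper": 1,"linear": [0,0,-0.0015],"delta_rot": [0,0,0]},{"gripper": 1,"linear": [0,0,-0.003],"delta_rot": [0,0,0]},{"gripper": 1,"linear": [0,0,-0.0045],"delta_rot": [0,0,0]},{"gripper": 1,"linear": [0,0,-0.006],"delta_rot": [0,0,0]}]'

```text
clock: 8.4
position: [0.5141, 0.0073, 0.1012]
ee_rot: [0.0, 0.994, -0.105, -0.0]
contact_force: [-0.6, -0.6, -1.1]
width: 0.0611
gripper_force: 33.3
```

Call:
send_rows --increments '[{"gripper": 1,"linear": [0,0,-0.0015],"delta_rot": [0,0,0]},{"gripper": 1,"linear": [0,0,-0.003],"delta_rot": [0,0,0]},{"gripper": 1,"linear": [0,0,-0.0045],"delta_rot": [0,0,0]},{"gripper": 1,"linear": [0,0,-0.005],"delta_rot": [0,0,0]}]'

```text
clock: 8.8
position: [0.514, 0.0073, 0.0962]
ee_rot: [0.0, 0.994, -0.105, -0.0]
contact_force: [-0.2, 0.4, -0.0]
width: 0.061
gripper_force: 33.3
```

Call:
send_rows --increments '[{"gripper": 1,"linear": [0,0,-0.0015],"delta_rot": [0,0,0]},{"gripper": 1,"linear": [0,0,-0.003],"delta_rot": [0,0,0]},{"gripper": 1,"linear": [0,0,-0.004],"delta_rot": [0,0,0]},{"gripper": 1,"linear": [0,0,-0.004],"delta_rot": [0,0,0]}]'

```text
clock: 9.2
position: [0.514, 0.0073, 0.0922]
ee_rot: [0.0, 0.994, -0.105, -0.0]
contact_force: [0.3, 0.4, -1.0]
width: 0.0616
gripper_force: 33.3
```

Call:
send_rows --increments '[{"gripper": 1,"linear": [0,0,-0.0015],"delta_rot": [0,0,0]},{"gripper": 1,"linear": [0,0,-0.003],"delta_rot": [0,0,0]},{"gripper": 1,"linear": [0,0,-0.004],"delta_rot": [0,0,0]},{"gripper": 1,"linear": [0,0,-0.004],"delta_rot": [0,0,0]}]'

```text
clock: 9.6
position: [0.514, 0.0073, 0.0882]
ee_rot: [0.0, 0.994, -0.105, -0.0]
contact_force: [0.1, 0.1, -0.4]
width: 0.0612
gripper_force: 33.3
```

Call:
send_rows --increments '[{"gripper": 1,"linear": [0,0,-0.0015],"delta_rot": [0,0,0]},{"gripper": 1,"linear": [0,0,-0.003],"delta_rot": [0,0,0]},{"gripper": 1,"linear": [0,0,-0.004],"delta_rot": [0,0,0]},{"gripper": 1,"linear": [0,0,-0.004],"delta_rot": [0,0,0]}]'

```text
clock: 10.0
position: [0.5142, 0.0072, 0.0846]
ee_rot: [0.0, 0.994, -0.105, 0.0]
contact_force: [-0.8, 0.1, 2.5]
width: 0.0612
gripper_force: 33.6
```

Call:
send_rows --increments '[{"gripper": 1,"linear": [0,0,-0.001],"delta_rot": [0,0,0]},{"gripper": 1,"linear": [0,0,-0.001],"delta_rot": [0,0,0]},{"gripper": 1,"linear": [0,0,-0.001],"delta_rot": [0,0,0]}]'

```text
clock: 10.3
position: [0.5143, 0.0073, 0.0836]
ee_rot: [0.0, 0.994, -0.105, 0.0]
contact_force: [-0.4, -0.1, 3.0]
width: 0.0613
gripper_force: 33.7
```

Call:
send_rows --increments '[{"gripper": 0.3,"linear": [0,0,0],"delta_rot": [0,0,0]},{"gripper": -0.6,"linear": [0,0,0],"delta_rot": [0,0,0]},{"gripper": -0.8,"linear": [0,0,0],"delta_rot": [0,0,0]},{"gripper": -0.8,"linear": [0,0,0],"delta_rot": [0,0,0]},{"gripper": -0.8,"linear": [0,0,0.01],"delta_rot": [0,0,0]},{"gripper": -0.8,"linear": [0,0,0.03],"delta_rot": [0,0,0]},{"gripper": -0.8,"linear": [0,0,0.06],"delta_rot": [0,0,0]},{"gripper": -0.8,"linear": [0,0,0.1],"delta_rot": [0,0,0]}]'

```text
clock: 11.1
position: [0.5129, 0.0074, 0.1836]
ee_rot: [0.0, 0.994, -0.105, -0.002]
contact_force: [0.6, -0.5, 0.4]
width: 0.077
gripper_force: 0.0
```

Call:
send_rows --increments '[{"gripper": -1,"linear": [0,0,0.05],"delta_rot": [0,0,0]},{"gripper": -1,"linear": [0,0,0.09],"delta_rot": [0,0,0]},{"gripper": -1,"linear": [0,0,0.09],"delta_rot": [0,0,0]},{"gripper": -1,"linear": [0,0,0.09],"delta_rot": [0,0,0]}]'

```text
clock: 11.5
position: [0.5144, 0.0073, 0.2748]
ee_rot: [0.0, 0.994, -0.105, 0.001]
contact_force: [0.0, 0.8, -0.1]
width: 0.085
gripper_force: 0.0
```

```bash
python3 - <<'E'
from h import *
d=grab('wrist'); cv2.imwrite('pics/w5.png',d['pixels']); np.save('w5.npy',d,allow_pickle=True)
print(d['s']['position'],d['s']['ee_rot'])
E
```

```text
[0.51438234 0.00727639 0.27475682] [ 5.94435701e-05  9.94449993e-01 -1.05201259e-01  1.37923942e-03]
```

View pics/w5.png

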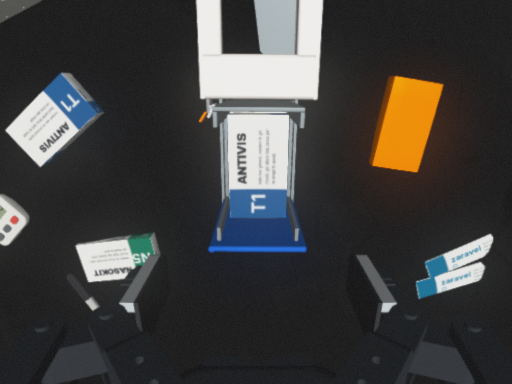

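Call:
send_rows --increments '[{"gripper": -1,"linear": [0.097,0.247,-0.04],"delta_rot": [0,0,2.211]},{"gripper": -1,"linear": [0.097,0.247,-0.04],"delta_rot": [0,0,2.211]},{"gripper": -1,"linear": [0.097,0.247,-0.04],"delta_rot": [0,0,2.211]},{"gripper": -1,"linear": [0.097,0.247,-0.04],"delta_rot": [0,0,2.211]},{"gripper": -1,"linear": [0.097,0.247,-0.04],"delta_rot": [0,0,2.211]},{"gripper": -1,"linear": [0.097,0.247,-0.04],"delta_rot": [0,0,2.211]},{"gripper": -1,"linear": [0.097,0.247,-0.04],"delta_rot": [0,0,2.211]},{"gripper": -1,"linear": [0.097,0.247,-0.04],"delta_rot": [0,0,2.211]}]'

```text
clock: 12.35
position: [0.6099, 0.2551, 0.2299]
ee_rot: [-0.001, 0.878, 0.478, -0.003]
contact_force: [-0.2, 0.0, 0.2]
width: 0.0856
gripper_force: 0.0
```

The kit lies flat and square in the bay (229–292, 113–220). I'll finish the turn over kit A.

Call:
send_rows --increments '[{"gripper": -1,"linear": [0,0,0],"delta_rot": [0,0,1.004]},{"gripper": -1,"linear": [0,0,0],"delta_rot": [0,0,1.004]},{"gripper": -1,"linear": [0,0,0],"delta_rot": [0,0,1.004]},{"gripper": -1,"linear": [0,0,0],"delta_rot": [0,0,1.004]},{"gripper": -1,"linear": [0,0,0],"delta_rot": [0,0,1.004]},{"gripper": -1,"linear": [0,0,0],"delta_rot": [0,0,1.004]},{"gripper": -1,"linear": [0,0,0],"delta_rot": [0,0,1.004]},{"gripper": -1,"linear": [0,0,0],"delta_rot": [0,0,1.004]}]'

```text
clock: 13.15
position: [0.61, 0.2539, 0.2309]
ee_rot: [-0.001, 0.543, 0.84, -0.002]
contact_force: [0.5, 0.0, 0.9]
width: 0.0854
gripper_force: 0.0
```

```bash
python3 kit.py w6.png .61 .254
```

```text
[0.61   0.2539 0.2309] [-0.0015  0.5433  0.8395 -0.0018]
closing deg 24.18342495573711
exp px [257.83217098 160.96331106]
(302, 297, 63, 77) ((821.4492797851562, 69.8231201171875), (124.3433837890625, 68.28279876708984), 86.03459930419922)
(154, 297, 110, 76) ((644.8422241210938, -1.2736282348632812), (147.14369201660156, 130.0536346435547), 36.038246154785156)
(230, 109, 58, 98) ((611.0318603515625, 255.83401489257812), (62.99889373779297, 112.95683288574219), 25.430295944213867)
(41, 37, 87, 119) ((408.15472412109375, 239.5785369873047), (113.32908630371094, 67.22938537597656), 84.96314239501953)
(343, 36, 169, 247) ((808.7239990234375, 323.2110290527344), (161.579345703125, 281.6856384277344), 8.579814910888672)
```

Call:
send_rows --increments '[{"gripper": -1,"linear": [0.001,0.002,-0.04],"delta_rot": [0,0,0.022]},{"gripper": -1,"linear": [0.001,0.002,-0.08],"delta_rot": [0,0,0.022]},{"gripper": -1,"linear": [0.001,0.002,-0.12],"delta_rot": [0,0,0.022]},{"gripper": -1,"linear": [0.001,0.002,-0.16],"delta_rot": [0,0,0.022]},{"gripper": -1,"linear": [0.001,0.002,-0.19],"delta_rot": [0,0,0.022]},{"gripper": -1,"linear": [0.001,0.002,-0.21],"delta_rot": [0,0,0.022]},{"gripper": -1,"linear": [0.001,0.002,-0.221],"delta_rot": [0,0,0.022]},{"gripper": -1,"linear": [0.001,0.002,-0.221],"delta_rot": [0,0,0.022]}]'

```text
clock: 14.0
position: [0.6106, 0.2558, 0.0101]
ee_rot: [-0.001, 0.534, 0.845, -0.002]
contact_force: [-0.1, 0.3, -0.6]
width: 0.0854
gripper_force: 0.0
```

Call:
send_rows --increments '[{"gripper": 1,"linear": [0,0,0],"delta_rot": [0,0,0]},{"gripper": 1,"linear": [0,0,0],"delta_rot": [0,0,0]},{"gripper": 1,"linear": [0,0,0],"delta_rot": [0,0,0]},{"gripper": 1,"linear": [0,0,0],"delta_rot": [0,0,0]},{"gripper": 1,"linear": [0,0,0],"delta_rot": [0,0,0]},{"gripper": 1,"linear": [0,0,0],"delta_rot": [0,0,0]}]' --newtons 30

```text
clock: 14.6
position: [0.6132, 0.2566, 0.0143]
ee_rot: [0.001, 0.534, 0.845, 0.001]
contact_force: [0.3, -0.8, 5.6]
width: 0.0603
gripper_force: 32.6
```

Call:
send_rows --increments '[{"gripper": 1,"linear": [0,0,0.01],"delta_rot": [0,0,0]},{"gripper": 1,"linear": [0,0,0.03],"delta_rot": [0,0,0]},{"gripper": 1,"linear": [0,0,0.06],"delta_rot": [0,0,0]},{"gripper": 1,"linear": [0,0,0.1],"delta_rot": [0,0,0]},{"gripper": 1,"linear": [0,0,0.15],"delta_rot": [0,0,0]},{"gripper": 1,"linear": [0,0,0.2],"delta_rot": [0,0,0]},{"gripper": 1,"linear": [0,0,0.25],"delta_rot": [0,0,0]},{"gripper": 1,"linear": [0,0,0.25],"delta_rot": [0,0,0]}]'

```text
clock: 15.4
position: [0.6156, 0.2574, 0.2722]
ee_rot: [0.006, 0.534, 0.846, 0.006]
contact_force: [0.2, 0.6, -0.1]
width: 0.0604
gripper_force: 32.7
```

Call:
send_rows --increments '[{"gripper": 1,"linear": [-0.098,-0.249,0.02],"delta_rot": [0,0,0.916]},{"gripper": 1,"linear": [-0.098,-0.249,0.02],"delta_rot": [0,0,0.916]},{"gripper": 1,"linear": [-0.098,-0.249,0.02],"delta_rot": [0,0,0.916]},{"gripper": 1,"linear": [-0.098,-0.249,0.02],"delta_rot": [0,0,0.916]},{"gripper": 1,"linear": [-0.098,-0.249,0.02],"delta_rot": [0,0,0.916]},{"gripper": 1,"linear": [-0.098,-0.249,0.02],"delta_rot": [0,0,0.916]},{"gripper": 1,"linear": [-0.098,-0.249,0.02],"delta_rot": [0,0,0.916]},{"gripper": 1,"linear": [-0.098,-0.249,0.02],"delta_rot": [0,0,0.916]}]'

```text
clock: 16.2
position: [0.5135, 0.0065, 0.2826]
ee_rot: [0.0, 0.106, 0.994, 0.0]
contact_force: [0.5, -0.3, -0.8]
width: 0.0601
gripper_force: 32.7
```

Call:
send_rows --increments '[{"gripper": 1,"linear": [0,0,0],"delta_rot": [0,0,0]},{"gripper": 1,"linear": [0,0,0],"delta_rot": [0,0,0]},{"gripper": 1,"linear": [0,0,0],"delta_rot": [0,0,0]}]'

```text
clock: 16.5
position: [0.5142, 0.0079, 0.2822]
ee_rot: [-0.0, 0.105, 0.995, 0.0]
contact_force: [-0.3, -0.2, 0.6]
width: 0.0598
gripper_force: 32.7
```

```bash
python3 - <<'E'
from h import *
d=grab('wrist'); cv2.imwrite('pics/w7.png',d['pixels'])
print(d['s']['position'],d['s']['ee_rot'])
E
```

```text
[0.51422303 0.00789509 0.28215063] [-1.96297012e-04  1.04647201e-01  9.94509385e-01  9.08650442e-05]
```

View pics/w7.png

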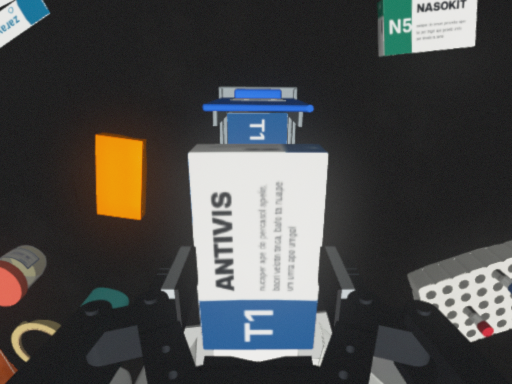

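Kit A is held level and lined up with the bay, with its top corners at (189,153) and (328,152) and the panel above at (258,107). Lowering now.

Call:
send_rows --increments '[{"gripper": 1,"linear": [0,-0.0005,-0.03],"delta_rot": [0,0,0]},{"gripper": 1,"linear": [0,-0.0005,-0.06],"delta_rot": [0,0,0]},{"gripper": 1,"linear": [0,-0.0005,-0.09],"delta_rot": [0,0,0]},{"gripper": 1,"linear": [0,-0.0005,-0.12],"delta_rot": [0,0,0]},{"gripper": 1,"linear": [0,-0.0005,-0.14],"delta_rot": [0,0,0]},{"gripper": 1,"linear": [0,-0.0005,-0.152],"delta_rot": [0,0,0]},{"gripper": 1,"linear": [0,-0.0005,-0.157],"delta_rot": [0,0,0]},{"gripper": 1,"linear": [0,-0.0005,-0.157],"delta_rot": [0,0,0]}]'

```text
clock: 17.35
position: [0.5143, 0.0069, 0.1253]
ee_rot: [-0.0, 0.105, 0.994, 0.0]
contact_force: [0.3, 0.3, -0.9]
width: 0.0601
gripper_force: 32.7
```

Call:
send_rows --increments '[{"gripper": 1,"linear": [0,0,-0.0015],"delta_rot": [0,0,0]},{"gripper": 1,"linear": [0,0,-0.003],"delta_rot": [0,0,0]},{"gripper": 1,"linear": [0,0,-0.004],"delta_rot": [0,0,0]},{"gripper": 1,"linear": [0,0,-0.004],"delta_rot": [0,0,0]}]'

```text
clock: 17.75
position: [0.5143, 0.0068, 0.1217]
ee_rot: [0.0, 0.105, 0.994, 0.0]
contact_force: [-0.7, -0.5, -0.8]
width: 0.0599
gripper_force: 32.7
```

Call:
send_rows --increments '[{"gripper": 1,"linear": [0,0,-0.0015],"delta_rot": [0,0,0]},{"gripper": 1,"linear": [0,0,-0.003],"delta_rot": [0,0,0]},{"gripper": 1,"linear": [0,0,-0.004],"delta_rot": [0,0,0]},{"gripper": 1,"linear": [0,0,-0.004],"delta_rot": [0,0,0]}]'

```text
clock: 18.15
position: [0.514, 0.0068, 0.1172]
ee_rot: [-0.0, 0.105, 0.994, 0.0]
contact_force: [-0.8, 0.1, -0.9]
width: 0.0604
gripper_force: 32.7
```

Call:
send_rows --increments '[{"gripper": 1,"linear": [0,0,-0.0015],"delta_rot": [0,0,0]},{"gripper": 1,"linear": [0,0,-0.003],"delta_rot": [0,0,0]},{"gripper": 1,"linear": [0,0,-0.004],"delta_rot": [0,0,0]},{"gripper": 1,"linear": [0,0,-0.004],"delta_rot": [0,0,0]}]'

```text
clock: 18.55
position: [0.514, 0.0068, 0.1132]
ee_rot: [-0.0, 0.105, 0.994, 0.0]
contact_force: [0.3, 0.2, -0.8]
width: 0.0603
gripper_force: 32.7
```

Call:
send_rows --increments '[{"gripper": 1,"linear": [0,0,-0.0015],"delta_rot": [0,0,0]},{"gripper": 1,"linear": [0,0,-0.003],"delta_rot": [0,0,0]},{"gripper": 1,"linear": [0,0,-0.003],"delta_rot": [0,0,0]},{"gripper": 1,"linear": [0,0,-0.003],"delta_rot": [0,0,0]}]'

```text
clock: 18.95
position: [0.5141, 0.0068, 0.1103]
ee_rot: [-0.0, 0.105, 0.994, 0.0]
contact_force: [0.3, -0.4, 0.1]
width: 0.0606
gripper_force: 32.7
```

Call:
send_rows --increments '[{"gripper": 1,"linear": [0,0,-0.0015],"delta_rot": [0,0,0]},{"gripper": 1,"linear": [0,0,-0.002],"delta_rot": [0,0,0]},{"gripper": 1,"linear": [0,0,-0.002],"delta_rot": [0,0,0]},{"gripper": 1,"linear": [0,0,-0.002],"delta_rot": [0,0,0]}]'

```text
clock: 19.35
position: [0.5144, 0.0068, 0.1087]
ee_rot: [0.0, 0.105, 0.994, 0.0]
contact_force: [0.7, 0.9, 2.7]
width: 0.0601
gripper_force: 33.3
```

Call:
send_rows --increments '[{"gripper": 1,"linear": [0,0,-0.001],"delta_rot": [0,0,0]},{"gripper": 1,"linear": [0,0,-0.001],"delta_rot": [0,0,0]},{"gripper": 1,"linear": [0,0,-0.001],"delta_rot": [0,0,0]}]'

```text
clock: 19.65
position: [0.5143, 0.0068, 0.1075]
ee_rot: [0.0, 0.105, 0.994, 0.0]
contact_force: [-0.5, 1.0, 3.0]
width: 0.0604
gripper_force: 33.6
```

Contact confirmed at 3 N. Releasing and lifting.

Call:
send_rows --increments '[{"gripper": 0.3,"linear": [0,0,0],"delta_rot": [0,0,0]},{"gripper": -0.6,"linear": [0,0,0],"delta_rot": [0,0,0]},{"gripper": -0.8,"linear": [0,0,0],"delta_rot": [0,0,0]},{"gripper": -0.8,"linear": [0,0,0],"delta_rot": [0,0,0]},{"gripper": -0.8,"linear": [0,0,0.01],"delta_rot": [0,0,0]},{"gripper": -0.8,"linear": [0,0,0.03],"delta_rot": [0,0,0]},{"gripper": -0.8,"linear": [0,0,0.07],"delta_rot": [0,0,0]},{"gripper": -0.8,"linear": [0,0,0.12],"delta_rot": [0,0,0]}]'

```text
clock: 20.45
position: [0.5127, 0.0069, 0.2276]
ee_rot: [-0.002, 0.105, 0.994, 0.0]
contact_force: [1.4, -0.2, 0.7]
width: 0.0768
gripper_force: 0.0
```

Call:
send_rows --increments '[{"gripper": 1,"linear": [0,0,0.05],"delta_rot": [0,0,0]},{"gripper": 1,"linear": [-0.05,0.011,0.05],"delta_rot": [0,0,0]},{"gripper": 1,"linear": [-0.1,0.022,0.05],"delta_rot": [0,0,0]},{"gripper": 1,"linear": [-0.1,0.022,0.05],"delta_rot": [0,0,0]},{"gripper": 1,"linear": [-0.1,0.022,0.05],"delta_rot": [0,0,0]}]'

```text
clock: 20.95
position: [0.4133, 0.029, 0.2784]
ee_rot: [0.001, 0.105, 0.994, 0.0]
contact_force: [-0.4, -0.5, -0.1]
width: 0.0037
gripper_force: 0.0
```

```bash
python3 - <<'E'
from h import *
d=grab('top'); print(d['s']['position'],d['s']['width'])
a=cv2.resize(d['pixels'][120:240,190:310],(400,400),interpolation=cv2.INTER_CUBIC)
e=grab('side'); b=cv2.resize(e['pixels'][150:230,200:300],(400,400),interpolation=cv2.INTER_CUBIC)
cv2.imwrite('pics/c1.png',np.hstack([a,b]))
E
```

```text
[0.41326932 0.0290055  0.27841748] 0.0037329230643935404
```

View pics/c1.png

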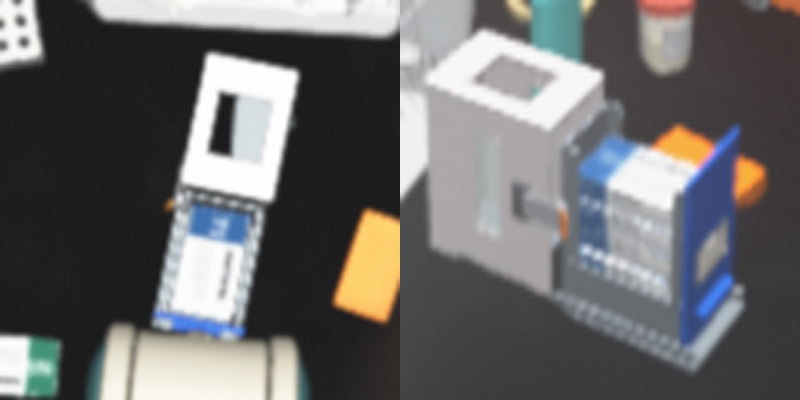

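Both kits lie flat on the pile. With the gripper shut, I'll come down in front of the panel to z≈0.10.

Call:
send_rows --increments '[{"gripper": 1,"linear": [-0.002,0,-0.045],"delta_rot": [0,0,0]},{"gripper": 1,"linear": [-0.002,0,-0.09],"delta_rot": [0,0,0]},{"gripper": 1,"linear": [-0.002,0,-0.135],"delta_rot": [0,0,0]},{"gripper": 1,"linear": [-0.002,0,-0.165],"delta_rot": [0,0,0]},{"gripper": 1,"linear": [-0.002,0,-0.178],"delta_rot": [0,0,0]},{"gripper": 1,"linear": [-0.002,0,-0.178],"delta_rot": [0,0,0]},{"gripper": 1,"linear": [-0.002,0,-0.178],"delta_rot": [0,0,0]}]'

```text
clock: 21.75
position: [0.4136, 0.0285, 0.0994]
ee_rot: [0.0, 0.105, 0.994, 0.0]
contact_force: [-0.1, -0.8, -0.0]
width: -0.0003
gripper_force: 0.0
```

Call:
send_rows --increments '[{"gripper": 1,"linear": [0.0075,-0.0016,0],"delta_rot": [0,0,0]},{"gripper": 1,"linear": [0.0125,-0.0027,0],"delta_rot": [0,0,0]},{"gripper": 1,"linear": [0.0175,-0.0038,0],"delta_rot": [0,0,0]},{"gripper": 1,"linear": [0.0215,-0.0046,0],"delta_rot": [0,0,0]},{"gripper": 1,"linear": [0.0255,-0.0055,0],"delta_rot": [0,0,0]},{"gripper": 1,"linear": [0.0295,-0.0063,0],"delta_rot": [0,0,0]},{"gripper": 1,"linear": [0.0335,-0.0072,0],"delta_rot": [0,0,0]},{"gripper": 1,"linear": [0.0375,-0.008,0],"delta_rot": [0,0,0]}]'

```text
clock: 22.55
position: [0.4495, 0.0207, 0.0993]
ee_rot: [-0.0, 0.105, 0.994, -0.0]
contact_force: [-1.9, -0.1, 0.5]
width: -0.0002
gripper_force: 0.0
```

Call:
send_rows --increments '[{"gripper": 1,"linear": [0.01,-0.0021,0],"delta_rot": [0,0,0]},{"gripper": 1,"linear": [0.022,-0.0047,0],"delta_rot": [0,0,0]},{"gripper": 1,"linear": [0.034,-0.0073,0],"delta_rot": [0,0,0]},{"gripper": 1,"linear": [0.046,-0.0099,0],"delta_rot": [0,0,0]},{"gripper": 1,"linear": [0.058,-0.0124,0],"delta_rot": [0,0,0]},{"gripper": 1,"linear": [0.07,-0.015,0],"delta_rot": [0,0,0]},{"gripper": 1,"linear": [0.08,-0.0172,0],"delta_rot": [0,0,0]},{"gripper": 1,"linear": [0.088,-0.0189,0],"delta_rot": [0,0,0]}]'

```text
clock: 23.35
position: [0.5389, 0.0016, 0.0994]
ee_rot: [0.0, 0.105, 0.994, 0.0]
contact_force: [-3.3, -0.1, -0.6]
width: 0.0003
gripper_force: 0.0
```

Call:
send_rows --increments '[{"gripper": 1,"linear": [0.004,-0.0009,0],"delta_rot": [0,0,0]},{"gripper": 1,"linear": [0.008,-0.0017,0],"delta_rot": [0,0,0]},{"gripper": 1,"linear": [0.012,-0.0026,0],"delta_rot": [0,0,0]},{"gripper": 1,"linear": [0.016,-0.0034,0],"delta_rot": [0,0,0]},{"gripper": 1,"linear": [0.02,-0.0043,0],"delta_rot": [0,0,0]},{"gripper": 1,"linear": [0.023,-0.0049,0],"delta_rot": [0,0,0]}]'

```text
clock: 23.95
position: [0.5572, -0.0024, 0.099]
ee_rot: [-0.004, 0.105, 0.994, 0.0]
contact_force: [-10.8, 2.0, 4.4]
width: 0.0
gripper_force: 0.0
```

Call:
send_rows --increments '[{"gripper": 1,"linear": [0.002,-0.0004,0],"delta_rot": [0,0,0]},{"gripper": 1,"linear": [0.004,-0.0009,0],"delta_rot": [0,0,0]},{"gripper": 1,"linear": [0.006,-0.0013,0],"delta_rot": [0,0,0]},{"gripper": 1,"linear": [0.006,-0.0013,0],"delta_rot": [0,0,0]}]'

```text
clock: 24.35
position: [0.5664, -0.004, 0.0993]
ee_rot: [-0.0, 0.105, 0.994, 0.0]
contact_force: [-3.1, 1.1, 0.2]
width: 0.0002
gripper_force: 0.0
```

Call:
send_rows --increments '[{"gripper": 1,"linear": [0.001,-0.0002,0],"delta_rot": [0,0,0]},{"gripper": 1,"linear": [0.002,-0.0004,0],"delta_rot": [0,0,0]},{"gripper": 1,"linear": [0.003,-0.0006,0],"delta_rot": [0,0,0]},{"gripper": 1,"linear": [0.003,-0.0006,0],"delta_rot": [0,0,0]}]'

```text
clock: 24.75
position: [0.5662, -0.0041, 0.0991]
ee_rot: [-0.004, 0.105, 0.994, 0.0]
contact_force: [-10.5, 2.7, 4.7]
width: 0.0002
gripper_force: 0.0
```

Call:
send_rows --increments '[{"gripper": 1,"linear": [0.001,-0.0002,0],"delta_rot": [0,0,0]},{"gripper": 1,"linear": [0.003,-0.0006,0],"delta_rot": [0,0,0]},{"gripper": 1,"linear": [0.003,-0.0006,0],"delta_rot": [0,0,0]}]'

```text
clock: 25.05
position: [0.5659, -0.0044, 0.0985]
ee_rot: [-0.007, 0.105, 0.994, 0.0]
contact_force: [-15.3, 2.8, 4.9]
width: -0.0003
gripper_force: 0.0
```

Call:
send_rows --increments '[{"gripper": 1,"linear": [-0.004,0.0009,0],"delta_rot": [0,0,0]},{"gripper": 1,"linear": [-0.02,0.0043,0],"delta_rot": [0,0,0]},{"gripper": 1,"linear": [-0.06,0.013,0],"delta_rot": [0,0,0]},{"gripper": 1,"linear": [-0.1,0.021,0.03],"delta_rot": [0,0,0]},{"gripper": 1,"linear": [-0.14,0.03,0.08],"delta_rot": [0,0,0]},{"gripper": 1,"linear": [-0.18,0.03,0.12],"delta_rot": [0,0,0]},{"gripper": 1,"linear": [-0.22,0.03,0.15],"delta_rot": [0,0,0]},{"gripper": 1,"linear": [-0.22,0.03,0.15],"delta_rot": [0,0,0]}]'

```text
clock: 25.85
position: [0.3524, 0.0244, 0.2529]
ee_rot: [0.004, 0.105, 0.994, -0.0]
contact_force: [0.4, -0.9, 0.2]
width: 0.0002
gripper_force: 0.0
```

```bash
python3 - <<'E'
from h import *
a=np.radians(-12.1); D=np.array([np.cos(a),np.sin(a)]);N=np.array([-D[1],D[0]]); bay=np.array([.5145,.0068]); F=bay+.073*D
d=grab('top'); im=d['pixels'];h=cv2.cvtColor(im,cv2.COLOR_BGR2HSV); print(d['s']['position'])
b=(h[...,0]>100)&(h[...,0]<125)&(h[...,1]>160)&(h[...,2]>150)
k=np.argwhere(b)[:,::-1]; Q=onz(d,k,.15)[:,:2]-F; X=Q@D*1000;Y=Q@N*1000; s=(abs(Y)<60)&(X>-60)&(X<40); print('panel rel front',len(X[s]),np.percentile(X[s],[2,50,98]),Y[s].min(),Y[s].max(),'expect -6..0')
e=grab('side'); h=cv2.cvtColor(e['pixels'],cv2.COLOR_BGR2HSV)
o=((h[...,0]>5)&(h[...,0]<22)&(h[...,1]>150)&(h[...,2]>120)).astype(np.uint8)
W=lambda x,y,z:[*(F+x*D+y*N),z]
print('nose px',proj(e,[W(-.008,.043,.085)]),'panel left-front top',proj(e,[W(-.006,.047,.15),W(-.141,.047,.15)]))
for c in cv2.findContours(o,0,2)[0]:
    if cv2.contourArea(c)>3: print(cv2.boundingRect(c))
E
```

```text
[0.35244887 0.02444169 0.25290732]
panel rel front 23 [-20.69911338  -7.4232997   -5.70159604] -42.854634295387804 34.12564949241535 expect -6..0
nose px [[239.31463265 192.34171786]] panel left-front top [[238.1533874  176.98875779]
 [271.90323936 187.1582873 ]]
(39, 381, 9, 3)
(370, 379, 18, 5)
(288, 364, 59, 20)
(205, 364, 76, 20)
(0, 364, 38, 20)
(216, 353, 75, 29)
(122, 344, 89, 40)
(44, 329, 100, 55)
(150, 323, 67, 38)
(0, 319, 14, 18)
(101, 312, 54, 29)
(25, 312, 7, 9)
(0, 308, 83, 69)
(0, 297, 28, 21)
(36, 291, 51, 29)
(23, 285, 25, 20)
(509, 282, 3, 17)
(0, 277, 24, 25)
(503, 250, 9, 30)
(492, 218, 20, 26)
(491, 206, 21, 13)
(260, 175, 32, 18)
(314, 149, 11, 8)
(471, 143, 41, 62)
(268, 142, 9, 4)
(441, 141, 36, 38)
(246, 138, 11, 5)
(273, 137, 5, 3)
(278, 129, 26, 25)
(248, 126, 37, 12)
(321, 124, 4, 6)
(293, 124, 10, 5)
(147, 124, 37, 10)
(395, 123, 27, 47)
(189, 123, 7, 5)
(319, 121, 41, 39)
(354, 117, 42, 49)
(334, 117, 8, 3)
(346, 115, 17, 9)
(172, 114, 33, 10)
(325, 113, 4, 6)
(259, 112, 27, 12)
(280, 107, 19, 12)
(186, 107, 46, 10)
(228, 103, 35, 19)
(210, 98, 27, 9)
(135, 93, 76, 30)
```

```bash
python3 - <<'E'
from h import *
e=grab('side')['pixels']; b=cv2.resize(cv2.imread('pics/side0.png'),(512,384),interpolation=cv2.INTER_AREA)
for im in(b,e):
    f=im[185:205,228:252].astype(float); w=np.clip(f[...,2]-1.3*f[...,0]-20,0,None); y,x=np.mgrid[185:205,228:252]; print(w.sum(),(w*x).sum()/w.sum(),(w*y).sum()/w.sum())
t=grab('top')['pixels']; b=cv2.resize(cv2.imread('pics/top0.png'),(512,384),interpolation=cv2.INTER_AREA)
for im in(b,t):
    f=im[174:188,233:248].astype(float); w=np.clip(f[...,2]-1.3*f[...,0]-20,0,None); y,x=np.mgrid[174:188,233:248]; print(w.sum(),(w*x).sum()/w.sum(),(w*y).sum()/w.sum())
E
```

```text
132.29999999999998 240.53439153439155 194.33182161753592
243.89999999999995 240.46822468224684 194.4038540385404
141.29999999999995 240.24557678697812 181.07784854918614
202.79999999999995 240.23865877712035 181.0838264299803
```

The orange tab is back at its rest position in both views (within 0.1 px), and the cassette is home. Handing in.

```bash
python3 -c "
from rig import sign_off; print(sign_off())"
```

```text
the job is handed in; nothing more can be done
None
```

Both blue kits lie flat on the pile, each released only after I felt about 3 N of contact. The cassette is pushed home against its stop, with the catch tab back at its rest position; the job was handed in at about 26 s.

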